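# Hold the blue reference cell in the beam of a gem light gauge

## Task

Push the orange tab of the light gauge's shutter slide along its rail until the slide clicks into its catch and stays open by itself. Then lift the glass cell with the blue stone and lid out of the stand, gripping it by its two white frosted faces only and never touching the clear windows, and finish while still holding it in mid-air, upright and still, in the light path midway between lamp and receiver, so that the light goes squarely through the middle of both clear windows; do not tip the cell over or knock it against the gauge, and leave the red cell, the tin and the loupe where they are.

Things in the scene. Friction and masses are not known exactly. Their poses are not given: they have to be found in the camera images.
- light_gauge: fixed light gauge: blue-grey plate 140 mm (own x) by 230 mm (own y -95 to +135), 12 mm thick; origin on the bench under the measuring place, which a white cross marks. Light runs level along own y, 75 mm up, from the dark finned lamp (y +70 to +134, 53 mm diameter) to the receiver (y -92 to -56, 45 mm diameter); tops at 102 mm. A brass plunger block is at x 12 to 28, y 22 to 44, 34 mm high
- beam_mid (a point): the measuring place: point on the axis of the light straight above the gauge's origin, 75 mm above the bench; axes as the gauge's. Free gap here: gauge y from -56 to +36 mm
- shutter (a joint): shutter slide, m: 0 closed, moves along the gauge's own +x. A light spring (1.5 to 2.5 N) returns it to 0 unless caught; from about 0.018 it meets a spring plunger (about 8 to 9 N in all to push past), which snaps in behind it and holds it open at about 0.030; end stop at 0.033
- shutter_push (a point): middle of the face to push on the slide's orange tab (it faces the gauge's -x), 68 mm above the bench; moves with the slide. The tab is an upright plate 28 mm wide (gauge y 36 to 64 mm), 6 mm thick, top 80 mm above the bench, nothing before it. 14 mm behind it the slide carries the black shutter blade (top 105 mm above the bench)
- cell_stand: dark wooden stand fixed to the bench, 56 mm (own x) by 110 mm (own y), 16 mm high; two pockets 6 mm deep, 33 x 27 mm, at own y = +30 and -30 mm, pocket floor 10 mm above the bench; origin on the bench under its centre
- blue_cell: sealed glass cell with a blue stone inside and a blue lid, 60 mm tall, about 0.1 kg; origin at the centre of its underside, z up. White frosted faces: own +x and -x (30 mm apart, 22 mm wide, full height); clear windows: own +y and -y (24 mm apart); it stands upright in either pocket of the stand, top 70 mm above the bench
- blue_cell_mid (a point): centre of the blue cell, 30 mm above its underside; axes as the cell's
- blue_cell_clear: the two clear windows of the blue cell, not to be touched; they are fixed in the cell and have its origin and axes, and stand 1 mm proud of the edges of the frosted plates
- red_cell: sealed glass cell with a red stone inside and a red lid, 60 mm tall, about 0.1 kg; origin at the centre of its underside, z up. White frosted faces: own +x and -x (30 mm apart, 22 mm wide, full height); clear windows: own +y and -y (24 mm apart); stands in the stand's other pocket and stays there
- bead_tin: white round tin, 56 mm diameter, 44 mm tall, stands loose on the bench; leave alone. Origin at the centre of its underside
- loupe: folding loupe with a black lens ring and white cover plates, 27 x 54 x 14 mm, lies loose on the bench; leave alone. Origin at the centre of its underside
Not all that is in view belongs to the job. What is shaped like the blue_cell but turquoise is not meant.

How it is judged:
By the outcome, as a careful person would: the job done as asked, in the order asked, and still so for the second after the job is handed in, while the arm keeps its last pose, push and grip.
It also fails if it takes over 58 s, if anything falls off the work surface, if the arm or the gripper's body presses on something with over 40 N, if the wrist force passes 120 N, or if a joint passes its speed limit or range.

## Robot

A 6-joint arm with a two-finger parallel gripper is mounted at the origin on a cart in front of the work surface, level with it; the furniture and walls round the work are solid. World frame = base frame: x ahead of the robot, y to its left, z up, the work surface at z = 0. Lengths are in m, angles in rad, forces in N, time in s.
With the tool pointing down it reaches from about 0.325 to 0.925 m from the base axis. Payload 3.1 kg.
Tool frame: the origin (TCP) lies at the very end of the fingers, on their centre line; the grasp point (between the pads) lies 19 mm behind it; z points along the fingers, y is the line along which they close (so a half turn about z gives the same grasp; the last joint's range is limited). The gripper opens to 85 mm and grips with 20 to 120 N. Pads are 22 mm wide; open, the fingers measure 114 mm over their backs; the gripper's body (76 mm by 85 mm) begins 54 mm behind the grasp point. The pads swing forward as they close: fully open they stand 13 mm farther back than shut.
Start: joints at [-1.329, 0.217, 1.613, -0, 1.311, -0.112], TCP at [0.217, -0.586, 0.231] pointing down, gripper open.
Joint ranges: [-2.75, 2.75], [-0.78, 2.1], [0.31, 2.55], [-1.13, 4.27], [0.13, 2.63], [-2.58, 2.58]. Speed limits (rad/s): [2.79, 2.79, 3.14, 3.14, 3.14, 3.14].

## Interface

Orientations are given as a rotation vector (axis times angle).
In Python, from plant import robot, sensors, optics, spotter gives the robot as it stands. Calls block until the motion is done:
- robot.move_pose(position, orientation): joint-space move of the TCP to a pose.
- robot.movel(position, velocity=0.15, orientation=None): straight line of the TCP; orientation=None keeps the orientation; velocity is the mean speed in m/s.
- robot.set_joints(angles): joint-space move.
- robot.command_gripper(opening, grip_force=None): finger opening in m; grip_force is the grip in N (None keeps the last); returns when the fingers have stopped.
- robot.dwell(seconds).
- robot.inverse_kinematics(position, orientation): joint angles nearest the present ones, or None.
- sensors.state(): the state.
- optics.snapshot(name): name is "scene" or "top" or "wrist"; returns a dict with "img" (420x560x3 uint8, blue, green, red), "fx", "fy", "cx", "cy" (pixels), "camera_from_world" (4x4, takes a point from world to camera coordinates). Camera axes: x right, y down, z forward; pixel columns grow to the right and rows downward; lengths in m; the calibration is good to about 2 mm. A picture is of the moment at which its call begins. There is no depth.
A pose or a line that the arm cannot do raises robot.PlanningError and nothing moves.
- robot.close_job(): hands the job in; it is judged then, once.
Trained networks look in a picture, given as the dict that the camera call returned (one of the last four; its "shot" number tells which), for a name from the list of things; names that differ only in an ending like _2 or _b are one class to them, and where a whole thing is asked for, a point or a joint stands for the part that bears it (a point fixed in the world has none). Each returns a list of dicts, best first, with "score" (0 to 1); they miss things now and then, are a little off and sometimes report something else, mostly with a low value. They report only what shows in the picture. A call takes as long as a camera call. They do not tell look-alikes from the thing itself.
- spotter.recognise(picture, name): "xyz" ([x, y, z] in m, in world coordinates, good to about 4 mm: the middle of the surface that is visible of it).
- spotter.mark_of(picture, name): "xyz" ([x, y, z] in m, in world coordinates, good to about 4 mm: a listed point, or the origin of a listed thing).
The state is a dict: "clock": time; "qpos": joint angles; "joint_vel": joint speeds; "joint_efforts": joint torques, N m; "position": TCP position; "ee_rot": TCP orientation; "wrist_force": force on the tool from outside, world axes, zero at the start; "moment": the same for the moment, N m; "finger_gap": finger opening in m; "grip_force": force on a finger pad.
Only numpy, scipy, OpenCV 4.12 (cv2) and the standard library are available. Lean on these libraries where they do the work, as an engineer would, in place of code of your own. Each camera call takes 0.05 s, during which the arm holds its last target. There are 200 camera calls.

## Working session

There is one attempt and no reset: what is moved stays moved. The work goes in short steps, each a Python script; the robot and the scene stay as the last script left them, time stands still between calls to the robot, and variables do not carry over. Pictures are saved under pics/ and viewed, at most 10 in all, crops included, and the job is handed in when it is done.

```bash
ls; mkdir -p pics
cat > h.py <<'E'
import numpy as np, cv2
from scipy.spatial.transform import Rotation as R
from plant import robot, sensors, optics, spotter
def proj(p,P):
    c=p["camera_from_world"]@np.append(P,1); return np.array([p["fx"]*c[0]/c[2]+p["cx"],p["fy"]*c[1]/c[2]+p["cy"]])
def atz(p,uv,z):
    T=np.linalg.inv(p["camera_from_world"]); d=T[:3,:3]@np.array([(uv[0]-p["cx"])/p["fx"],(uv[1]-p["cy"])/p["fy"],1]); o=T[:3,3]
    return o+d*(z-o[2])/d[2]
def down(yaw): # tool z down, tool y along world direction yaw
    y=np.array([np.cos(yaw),np.sin(yaw),0]); z=np.array([0,0,-1.]); return R.from_matrix(np.c_[np.cross(y,z),y,z]).as_rotvec()
E
python3 - <<'E'
from h import *
for n in("top","scene"):
    p=optics.snapshot(n); cv2.imwrite(f"pics/{n}1.png",p["img"])
    print(n, p["fx"], np.linalg.inv(p["camera_from_world"])[:3,3].round(3))
    for t in("light_gauge","shutter_push","beam_mid","cell_stand","blue_cell","blue_cell_mid","red_cell","bead_tin","loupe"):
        for d in spotter.mark_of(p,t)[:3]: print(t,np.round(d["xyz"],3),round(d["score"],2),proj(p,d["xyz"]).round(0))
s=sensors.state(); print(s["clock"],s["ee_rot"],s["wrist_force"])
E
```

```text
pics
top 440.2010606423898 [0.405 0.105 1.11 ]
light_gauge [ 0.51   0.275 -0.003] 0.76 [226. 244.]
shutter_push [0.439 0.307 0.067] 0.7 [208. 271.]
beam_mid [0.514 0.276 0.076] 0.76 [221. 239.]
cell_stand [ 0.555 -0.088  0.004] 0.6 [369. 222.]
blue_cell [ 0.638 -0.115 -0.003] 0.57 [377. 190.]
blue_cell [ 0.56  -0.056  0.008] 0.44 [356. 220.]
blue_cell_mid [ 0.562 -0.058  0.038] 0.77 [359. 217.]
blue_cell_mid [ 0.641 -0.113  0.028] 0.51 [378. 186.]
bead_tin [0.733 0.302 0.004] 0.61 [215. 158.]
loupe [ 0.501  0.092 -0.001] 0.63 [298. 246.]
scene 465.3061194108248 [0.07  0.475 0.817]
light_gauge [ 0.507  0.271 -0.001] 0.89 [233. 314.]
light_gauge [ 0.559 -0.059  0.009] 0.52 [344. 223.]
light_gauge [ 0.558 -0.089  0.001] 0.38 [353. 221.]
shutter_push [0.438 0.307 0.069] 0.83 [234. 332.]
beam_mid [0.51  0.272 0.076] 0.61 [229. 292.]
cell_stand [ 0.559 -0.088 -0.001] 0.96 [353. 221.]
blue_cell [ 0.636 -0.119 -0.004] 0.77 [341. 198.]
blue_cell_mid [ 0.561 -0.054  0.043] 0.7 [343. 214.]
blue_cell_mid [ 0.639 -0.119  0.033] 0.56 [342. 186.]
red_cell [ 0.552 -0.119  0.01 ] 0.83 [365. 214.]
bead_tin [0.734 0.303 0.001] 0.77 [168. 247.]
loupe [0.503 0.093 0.   ] 0.56 [306. 273.]
1.0 [ 3.09254344e+00  5.52832669e-01 -4.64984102e-07] [ 0.51491819 -0.05694145 -0.77875181]
```

Run:
```python
import cv2,numpy as np
t=cv2.imread("pics/top1.png")
a=cv2.resize(t[150:350,120:420],(800,533),interpolation=cv2.INTER_CUBIC); cv2.imwrite("pics/top1c.png",a)
s=cv2.imread("pics/scene1.png"); b=cv2.resize(s[150:400,100:420],(768,600),interpolation=cv2.INTER_CUBIC); cv2.imwrite("pics/scene1c.png",b)
```

```text
(no output)
```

View pics/top1c.png

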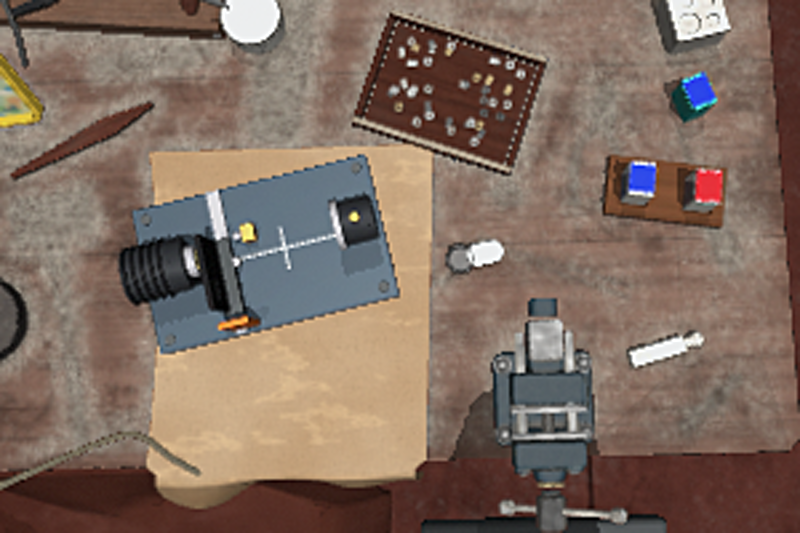

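View pics/scene1c.png

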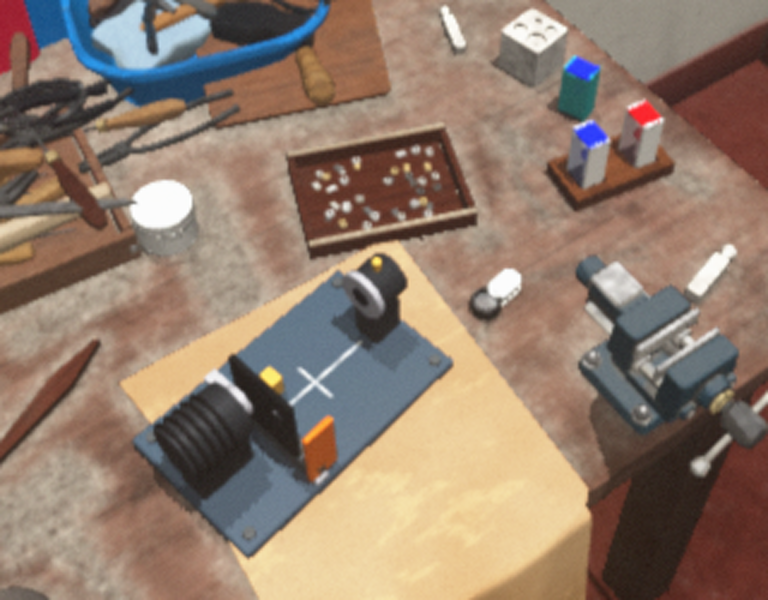

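The top crop shows the gauge with its cross at about (287,246). Lamp is on the left (+y), receiver on the right, and the orange tab at (238,323).

Blue-lidded candidates:
- Cell in the stand pocket at crop (640,180), full (360,217), with white faces. This fits the description.
- Turquoise cell at crop (695,92), full (380,185), outside the stand. This is the look-alike.

I'll confirm with wrist views from near.

Run:
```python
from h import *
def look(n,names):
    p=optics.snapshot("wrist"); cv2.imwrite(f"pics/{n}.png",p["img"]); np.savez(f"{n}.npz",**{k:p[k] for k in("fx","fy","cx","cy","camera_from_world")})
    T=np.linalg.inv(p["camera_from_world"]); print(n,p["fx"],T[:3,3].round(3),T[:3,2].round(2))
    for t in names:
        for d in spotter.mark_of(p,t)[:2]: print(t,np.round(d["xyz"],4),round(d["score"],2),proj(p,d["xyz"]).round(0))
robot.move_pose([0.53,-0.085,0.27],down(np.radians(-7)))
look("w_cell",("cell_stand","blue_cell","red_cell"))
robot.move_pose([0.45,0.29,0.30],down(np.radians(13.7)))
look("w_gauge",("light_gauge","shutter_push","beam_mid"))
s=sensors.state(); print(s["clock"],s["qpos"])
for y in(103.7,-76.3): print(robot.inverse_kinematics([0.40,0.30,0.06],down(np.radians(y))))
```

```text
w_cell 374.120636546265 [ 0.539 -0.012  0.411] [-0.04 -0.29 -0.96]
cell_stand [ 0.5595 -0.0889  0.002 ] 0.7 [309. 161.]
blue_cell [ 0.6398 -0.1142 -0.0054] 0.65 [381. 173.]
blue_cell [ 0.559  -0.0548  0.0128] 0.61 [306. 131.]
red_cell [ 0.5551 -0.1173  0.0074] 0.63 [308. 188.]
w_gauge 374.120636546265 [0.433 0.362 0.441] [ 0.07 -0.29 -0.96]
light_gauge [0.4998 0.0929 0.0013] 0.74 [283. 307.]
light_gauge [ 0.5111  0.2723 -0.0014] 0.61 [327. 182.]
shutter_push [0.4387 0.3089 0.0681] 0.83 [275. 147.]
beam_mid [0.5109 0.2728 0.0731] 0.62 [336. 198.]
4.9583 [ 4.39409244e-01 -2.50007753e-02  1.74647071e+00 -1.75732791e-04
  1.42037085e+00  2.02131419e-01]
[ 0.50303969  0.17658477  2.02217063  0.          0.94283725 -1.30686674]
[ 5.03039694e-01  1.76584772e-01  2.02217063e+00 -4.44089210e-16
  9.42837254e-01  1.83472591e+00]
```

View pics/w_cell.png

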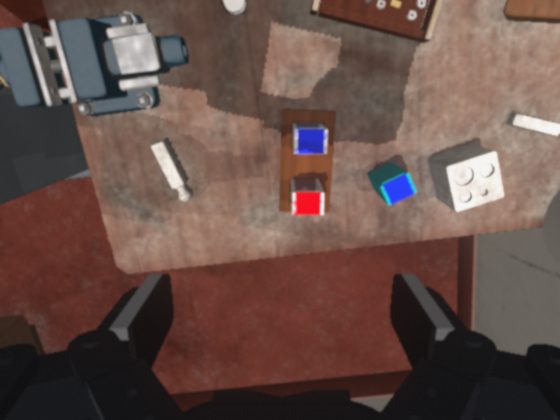

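View pics/w_gauge.png

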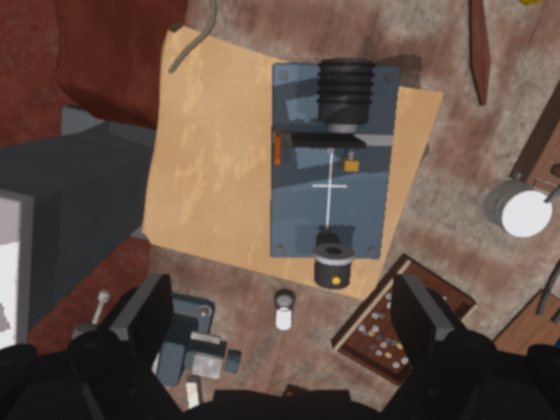

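The wrist view shows the blue-lidded white cell in the stand's upper pocket at (310,140), red below it at (308,203), and the turquoise look-alike beside the stand at (398,185). In the gauge view the cross is at (330,186), the tab at (278,149), and the plate corners at about (273,63), (399,66) and (270,258). Next I'll measure pose from lid colours, plate and cross.

```bash
cat > fit.py <<'E'
from h import *
def load(n): return {**{k:v for k,v in np.load(n+".npz").items()},"img":cv2.imread(f"pics/{n}.png")}
def rect(p,mask,z,area=30):
    n,l,st,c=cv2.connectedComponentsWithStats(mask.astype(np.uint8))
    for i in range(1,n):
        if st[i,4]<area: continue
        pts=np.array([atz(p,(u,v),z)[:2] for v,u in np.argwhere(l==i)]) 
        (cx,cy),(w,h),a=cv2.minAreaRect((pts*1000).astype(np.float32)); print(" px",c[i].round(1),"xy",round(cx/1000,4),round(cy/1000,4),"size",round(w,1),round(h,1),"ang",round(a,1),"centroid",pts.mean(0).round(4))
E
python3 - <<'E'
from fit import *
p=load("w_cell"); I=p["img"].astype(int); b,g,r=I[...,0],I[...,1],I[...,2]
print("blue");rect(p,(b>140)&(r<90)&(g<100),.070)
print("red");rect(p,(r>140)&(b<70)&(g<70),.070)
cv2.imwrite("pics/cellc.png",cv2.resize(p["img"][90:230,250:440],None,fx=4,fy=4,interpolation=cv2.INTER_CUBIC))
p=load("w_gauge"); img=p["img"]; 
h=cv2.cvtColor(img,cv2.COLOR_BGR2HSV); print(h[220,290],h[90,300],img[186,320],img[170,331])
w=img.min(2)>150; w[:,:308]=0; w[:,352:]=0; w[:140]=0; w[232:]=0
print("cross");rect(p,w,.012,20)
m=cv2.inRange(h,(95,50,40),(115,140,160)); 
L,Rr=[],[]
for v in range(75,250,3):
    u=np.flatnonzero(m[v,255:410])+255
    if len(u)>20: L.append((u[0]-.5,v)); Rr.append((u[-1]+.5,v))
B=[];T=[]
for c in list(range(285,312,2))+list(range(358,380,2)):
    v=np.flatnonzero(m[40:280,c])+40; B.append((c,v[-1]+.5)); T.append((c,v[0]-.5))
for nm,e in(("L",L),("R",Rr),("bot",B),("top",T)):
    P=np.array([atz(p,q,.012)[:2] for q in e],np.float32); vx,vy,x,y=cv2.fitLine(P,cv2.DIST_HUBER,0,.001,.001).ravel(); print(nm,round(np.degrees(np.arctan2(vy,vx)),2),x,y)
o=((h[...,0]>4)&(h[...,0]<16)&(h[...,1]>200)&(h[...,2]>120)); o[:, :265]=0;o[:,300:]=0; print("tab");rect(p,o,.080,10)
cv2.imwrite("pics/gaugec.png",cv2.resize(img[40:300,240:440],None,fx=2.3,fy=2.3,interpolation=cv2.INTER_CUBIC))
E
```

```text
blue
 px [310.5 140.5] xy 0.5598 -0.0576 size 20.7 22.5 ang 83.0 centroid [ 0.5598 -0.0575]
 px [398.1 188.8] xy 0.637 -0.1124 size 21.2 21.1 ang 21.1 centroid [ 0.6371 -0.1124]
red
 px [307.4 202.8] xy 0.5512 -0.1159 size 22.1 21.3 ang 80.9 centroid [ 0.551  -0.1157]
[107  58 119] [108  40  63] [181 174 171] [134 138 140]
cross
 px [330.8 158. ] xy 0.5052 0.3034 size 2.3 11.6 ang 15.9 centroid [0.505  0.3034]
 px [328.5 194. ] xy 0.5223 0.2564 size 35.6 53.0 ang 34.6 centroid [0.5142 0.2612]
L -83.96 0.45544288 0.25720885
R -71.72 0.56672823 0.3005265
bot 12.54 0.5421016 0.18554841
top -23.03 0.4697477 0.38194382
tab
 px [277.  149.7] xy 0.441 0.3077 size 3.2 25.2 ang 10.8 centroid [0.4409 0.308 ]
```

View pics/cellc.png

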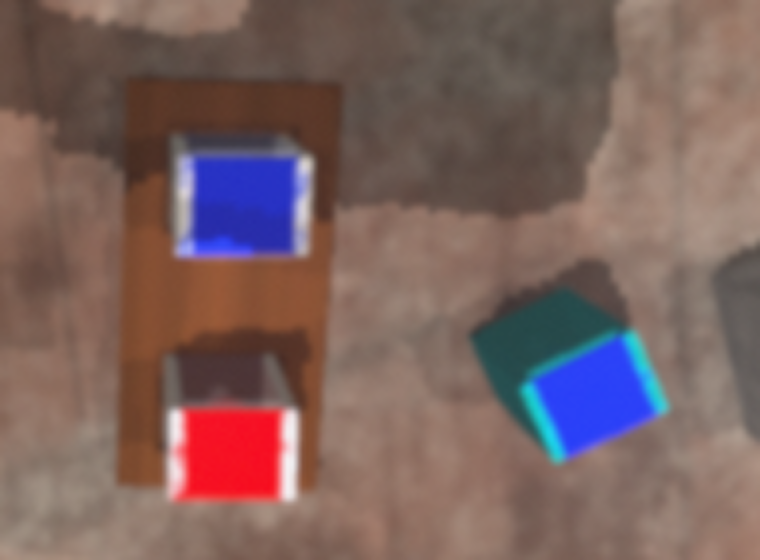

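The crop confirms the stand's upper cell is the one: blue lid, white frosted strips on the stand's ±x sides, clear glass on ±y. The look-alike at right has turquoise sides.

View pics/gaugec.png

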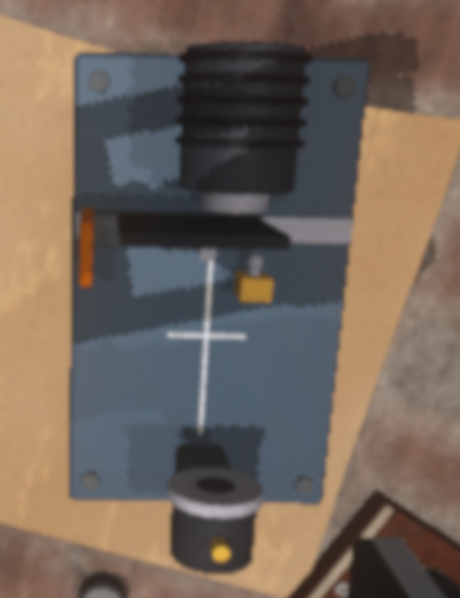

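The gauge crop shows clean plate corners at (78,56), (368,62), (322,502), (70,499) and the cross centre at (206,335). I'll fit these rigidly to the known plate.

Run:
```python
from fit import *
from scipy.optimize import least_squares
p=load("w_gauge")
px=np.array([(78,56),(368,62),(322,502),(70,499),(206,335),(206,335)],float); px=(px+.5)/2.3-.5+[240,40]
own=np.array([(-70,135),(70,135),(70,-95),(-70,-95),(0,0),(0,0)])/1000
P=np.array([atz(p,q,.012)[:2] for q in px])
f=lambda t:((own@np.array([[np.cos(t[2]),np.sin(t[2])],[-np.sin(t[2]),np.cos(t[2])]])+t[:2])-P).ravel()
s=least_squares(f,[.51,.27,.24]); print(s.x[:2].round(4),np.degrees(s.x[2]).round(2)); print((s.fun*1000).reshape(-1,2).round(1))
p=cv2.imread("pics/top1.png")
```

```text
[0.5122 0.2717] 12.52
[[-2.9  1.8]
 [ 1.4  2.6]
 [ 2.  -2.4]
 [-0.8 -2. ]
 [ 0.1 -0. ]
 [ 0.1 -0. ]]
```

```bash
cat >> h.py <<'E'
A=np.radians(12.5); O=np.array([.5117,.272]); ex=np.array([np.cos(A),np.sin(A)]); ey=np.array([-ex[1],ex[0]])
def G(x,y,z): return np.append(O+ex*x+ey*y,z)
E
python3 - <<'E'
from h import *
q=down(A+np.pi/2)
robot.command_gripper(0.0,60)
robot.move_pose(G(-.105,.05,.14),q); robot.movel(G(-.105,.05,.058),.15); robot.movel(G(-.080,.05,.058),.08)
robot.dwell(.1); f0=np.array(sensors.state()["wrist_force"]); print(f0.round(2),sensors.state()["finger_gap"])
x=-.080; xc=None; log=[]; pk=0
while x<-.028:
    x+=.0015 if xc is None or x-xc<.026 else .001
    robot.movel(G(x,.05,.058),.03); s=sensors.state(); f=-(np.array(s["wrist_force"])-f0)[:2]@ex
    xa=(np.array(s["position"])[:2]-O)@ex
    if xc is None and f>1.0: xc=xa
    pk=max(pk,f); log.append((round(xa*1000,1),round(f,1)))
    if f>20: break
    if xc is not None and xa-xc>.0275 and pk>6 and f<4.5 and xa-xc>.031: break
print(xc,log,sensors.state()["clock"])
E
```

```text
[0.28 0.51 0.08] -0.000110418295100364
-0.07539587695834443 [(np.float64(-78.7), np.float64(0.5)), (np.float64(-76.9), np.float64(0.2)), (np.float64(-75.4), np.float64(1.1)), (np.float64(-74.3), np.float64(1.9)), (np.float64(-72.9), np.float64(1.4)), (np.float64(-71.1), np.float64(1.4)), (np.float64(-69.5), np.float64(1.6)), (np.float64(-67.9), np.float64(1.6)), (np.float64(-66.4), np.float64(1.6)), (np.float64(-64.8), np.float64(2.6)), (np.float64(-63.3), np.float64(2.6)), (np.float64(-61.8), np.float64(1.6)), (np.float64(-60.3), np.float64(2.4)), (np.float64(-58.8), np.float64(2.9)), (np.float64(-57.3), np.float64(2.2)), (np.float64(-56.4), np.float64(4.5)), (np.float64(-55.9), np.float64(7.5)), (np.float64(-55.4), np.float64(9.3)), (np.float64(-55.1), np.float64(12.3)), (np.float64(-54.9), np.float64(15.9)), (np.float64(-51.4), np.float64(7.8)), (np.float64(-48.0), np.float64(4.1)), (np.float64(-45.7), np.float64(1.4)), (np.float64(-44.9), np.float64(1.3)), (np.float64(-44.3), np.float64(2.5))] 14.575
```

Run:
```python
from h import *
def st():
    s=sensors.state(); return ((np.array(s["position"])[:2]-O)@ex*1000).round(1), (-(np.array(s["wrist_force"]))[:2]@ex).round(1)
robot.movel(G(-.0433,.05,.058),.03); print(st())
if st()[1]<6: robot.movel(G(-.0425,.05,.058),.03); print(st())
robot.movel(G(-.09,.05,.058),.15); robot.dwell(.1); print(st())
robot.movel(G(-.09,.05,.16),.25)
for n in("scene","top"):
    p=optics.snapshot(n)
    for t in("shutter_push",):
        for d in spotter.mark_of(p,t)[:2]:
            v=np.array(d["xyz"])[:2]-O; print(n,t,(v@ex).round(4),(v@ey).round(4),round(d["xyz"][2],3),d["score"])
    if n=="scene": cv2.imwrite("pics/scene2.png",cv2.resize(p["img"][260:370,140:300],(800,550),interpolation=cv2.INTER_CUBIC))
print(sensors.state()["clock"])
```

```text
(np.float64(-43.2), np.float64(3.0))
(np.float64(-42.4), np.float64(2.3))
(np.float64(-88.0), np.float64(-0.3))
scene shutter_push -0.036 0.0514 0.069 0.87
top shutter_push -0.0319 0.0498 0.067 0.84
top shutter_push -0.0217 -0.333 0.01 0.36
16.4
```

View pics/scene2.png

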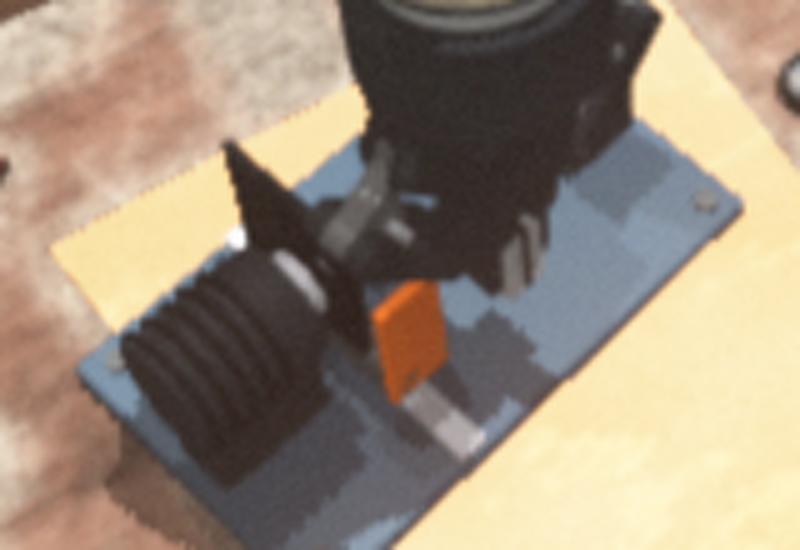

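The picture shows the orange tab at (410,340) standing free well along the rail. Its face now sits near x −34 mm (was −64 mm), so the slide is caught open. Next I'll look at the cell from opposing yaws, which cancels the hand-eye offset.

Run:
```python
from fit import *
robot.command_gripper(.070)
robot.movel(G(-.09,.05,.22),.3)
C=np.array([.5598,-.0576])
for i,y in enumerate((82,-98,-8)):
    robot.move_pose([*C,.20],down(np.radians(y)))
    robot.dwell(.1)
    p=optics.snapshot("wrist"); cv2.imwrite(f"pics/c{i}.png",p["img"]); np.savez(f"c{i}.npz",**{k:p[k] for k in("fx","fy","cx","cy","camera_from_world")})
    I=p["img"].astype(int); b,g,r=I[...,0],I[...,1],I[...,2]
    print(y,sensors.state()["clock"]); rect(p,(b>110)&(r<90)&(g<100)&(b>1.6*g)&(b>2*r),.070); rect(p,(r>110)&(b<70)&(g<70),.070)
```

```text
82 19.0083
 px [280.3 196.9] xy 0.5595 -0.0579 size 22.1 25.8 ang 82.1 centroid [ 0.5597 -0.058 ]
 px [226.3 292.5] xy 0.634 -0.1129 size 21.1 21.6 ang 21.4 centroid [ 0.6339 -0.1129]
 px [57.4 14.5] xy 0.4163 -0.1856 size 11.0 7.6 ang 6.8 centroid [ 0.4169 -0.1856]
 px [33.2 18.1] xy 0.4168 -0.2016 size 19.8 6.4 ang 64.3 centroid [ 0.4168 -0.202 ]
 px [31.2 75. ] xy 0.45 -0.2157 size 14.6 7.6 ang 42.9 centroid [ 0.4506 -0.2151]
 px [ 31.4 132.6] xy 0.487 -0.2279 size 27.1 20.1 ang 3.5 centroid [ 0.4881 -0.2278]
 px [ 80.9 168.7] xy 0.5208 -0.1969 size 53.9 51.1 ang 18.4 centroid [ 0.5185 -0.2005]
 px [213.8 157.3] xy 0.5229 -0.1031 size 20.0 6.5 ang 88.5 centroid [ 0.5233 -0.1019]
 px [279.2 158.4] xy 0.53 -0.0557 size 21.4 7.1 ang 88.1 centroid [ 0.5306 -0.0549]
 px [ 41.4 178.1] xy 0.5209 -0.2316 size 6.7 3.9 ang 58.2 centroid [ 0.5211 -0.2315]
 px [201.8 195.2] xy 0.5507 -0.1163 size 22.0 24.2 ang 82.3 centroid [ 0.5503 -0.1163]
 px [  6.3 248.7] xy 0.5728 -0.2776 size 18.4 10.9 ang 27.6 centroid [ 0.5721 -0.2772]
 px [ 16.9 245.5] xy 0.5708 -0.268 size 4.6 8.4 ang 70.2 centroid 
[... 1743 characters left out ...]
0.5458 -0.0382]
 px [259.9 239.6] xy 0.5375 -0.0926 size 19.4 3.9 ang 81.1 centroid [ 0.5381 -0.091 ]
 px [280.7 248.8] xy 0.5529 -0.1007 size 2.6 8.7 ang 82.0 centroid [ 0.5531 -0.101 ]
 px [281.  265.7] xy 0.5513 -0.1154 size 22.0 22.5 ang 82.0 centroid [ 0.5513 -0.1156]
 px [341.4 308.7] xy 0.5959 -0.1616 size 11.6 8.3 ang 84.5 centroid [ 0.5954 -0.1613]
 px [308.4 310.3] xy 0.5679 -0.1593 size 4.3 8.8 ang 33.9 centroid [ 0.5681 -0.159 ]
 px [316.6 308.4] xy 0.575 -0.1582 size 4.6 5.1 ang 71.3 centroid [ 0.5751 -0.1582]
 px [315.  319.6] xy 0.5724 -0.1682 size 5.8 6.8 ang 47.7 centroid [ 0.5725 -0.1686]
 px [297.  334.5] xy 0.5561 -0.1804 size 13.1 15.6 ang 41.6 centroid [ 0.5558 -0.181 ]
```

Camera bias is negligible: cell at (0.5598, −0.0578), yaw −8.0° in all three views. Now the grasp.

Run:
```python
from h import *
C=[.5598,-.0578]; q=down(np.radians(-8))
robot.movel([*C,.09],.2,q); robot.movel([*C,.026],.08)
s=sensors.state(); print(np.round(s["position"],4),np.round(s["wrist_force"],2))
robot.command_gripper(.0,30); robot.dwell(.15)
s=sensors.state(); print(s["finger_gap"],s["grip_force"],np.round(s["wrist_force"],2),np.round(s["position"],4))
robot.movel([*C,.06],.06); robot.movel([*C,.20],.2); robot.dwell(.1)
s=sensors.state(); print(s["finger_gap"],s["grip_force"],np.round(s["wrist_force"],2),np.round(s["moment"],3),s["clock"])
p=optics.snapshot("wrist"); cv2.imwrite("pics/held.png",cv2.resize(p["img"][120:420,120:440],(640,600),interpolation=cv2.INTER_CUBIC)); cv2.imwrite("pics/h0.png",p["img"]); np.savez("h0.npz",**{k:p[k] for k in("fx","fy","cx","cy","camera_from_world")})
```

```text
[ 0.5603 -0.0579  0.0263] [-0.5   0.03 -0.28]
0.030140703708916652 30.08501261472702 [-0.89 -0.27  3.83] [ 0.5604 -0.0579  0.0267]
0.029932929649715077 30.29568314552307 [-0.01  0.06 -1.93] [ 0.005  0.032 -0.033] 27.2583
```

View pics/held.png

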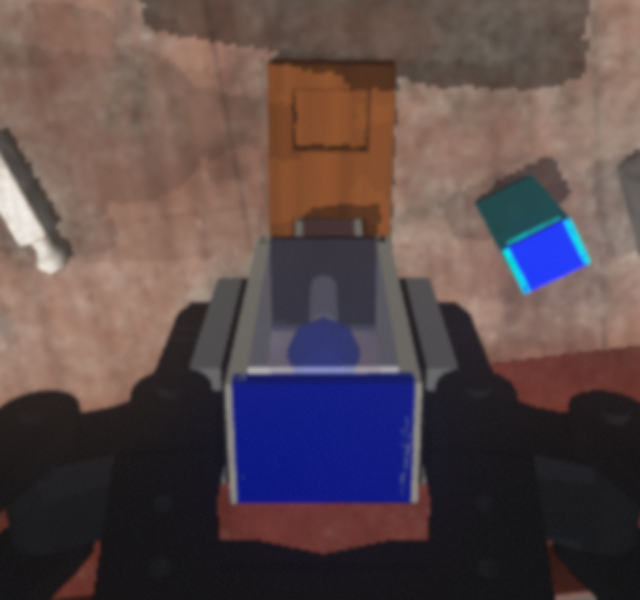

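The cell (lid at (323,440)) is held squarely by its frosted sides, with the clear window and blue stone visible between the pads and the stand pocket empty. Now to the gauge.

Run:
```python
from fit import *
O2=[.5120,.2718]; q=down(A)
robot.movel([*O2,.20],.15,q); robot.movel([*O2,.09],.08); robot.movel([*O2,.061],.04); robot.dwell(.4)
s=sensors.state(); print(np.round(s["position"],4),s["finger_gap"],s["grip_force"],np.round(s["wrist_force"],2),s["clock"])
p=optics.snapshot("wrist"); cv2.imwrite("pics/w2.png",p["img"])
I=p["img"].astype(int); b,g,r=I[...,0],I[...,1],I[...,2]
m=(b>80)&(r<70)&(b>1.6*g)&(b>2*r); rect(p,m,.105,200)
for n in("wrist","scene","top"):
    p=optics.snapshot(n)
    for t in("blue_cell_mid","beam_mid","shutter_push"):
        for d in spotter.mark_of(p,t)[:2]:
            v=np.array(d["xyz"])[:2]-O2; print(n,t,(v@ex).round(4),(v@ey).round(4),round(d["xyz"][2],4),round(d["score"],2))
    if n=="scene": cv2.imwrite("pics/s3.png",cv2.resize(p["img"][240:370,140:320],(800,578),interpolation=cv2.INTER_CUBIC))
cv2.imwrite("pics/w2c.png",cv2.resize(I[0:420,100:460].astype(np.uint8),(514,600),interpolation=cv2.INTER_CUBIC))
```

```text
[0.5121 0.2718 0.0612] 0.029907195441404435 30.2639901638031 [ 0.31 -0.13 -1.18] 32.475
 px [281.2 292.3] xy 0.5076 0.29 size 9.5 6.9 ang 12.6 centroid [0.5078 0.2895]
 px [282.2 338.7] xy 0.5117 0.2735 size 25.4 23.1 ang 12.6 centroid [0.5116 0.2738]
wrist blue_cell_mid -0.0003 -0.0012 0.0709 0.83
wrist shutter_push -0.0364 0.0509 0.0672 0.68
scene blue_cell_mid 0.0006 -0.0002 0.0733 0.58
scene beam_mid 0.0012 0.0014 0.0789 0.74
scene shutter_push -0.0346 0.0502 0.0719 0.76
top blue_cell_mid 0.0411 -0.4042 0.0287 0.54
top blue_cell_mid 0.2222 -0.0205 0.0062 0.27
top beam_mid 0.0052 0.0034 0.0783 0.88
top shutter_push -0.037 0.0478 0.0683 0.46
```

View pics/w2c.png

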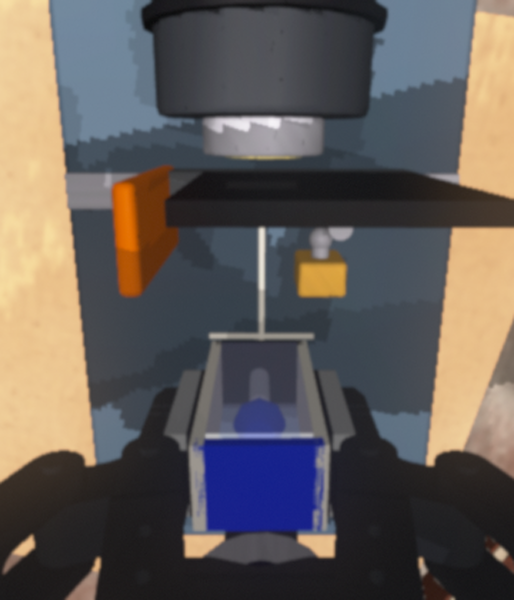

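View pics/s3.png

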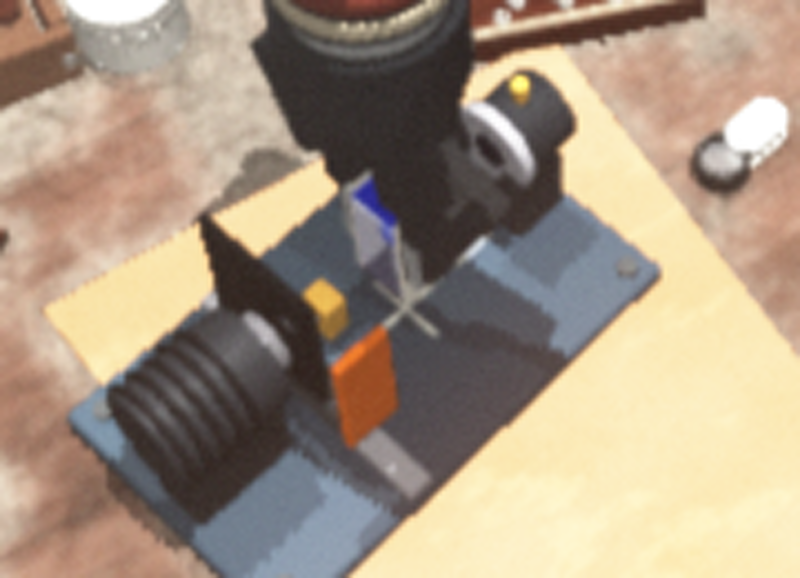

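Wrist view: the cell hangs upright over the white line (x≈262) with its lid centred at about x≈260. The scene shows the cell between lamp and receiver, with the shutter still open and nothing touching. I'll check lateral offset and yaw numerically against the white line.

Run:
```python
from fit import *
p=optics.snapshot("wrist"); g=p["img"].min(2).astype(float); pts=[]
for v in range(164,228,2):
    w=g[v,276:292]; w=np.clip(w-np.median(w)-15,0,None)
    if w.sum()>20: pts.append((276+(w*np.arange(16)).sum()/w.sum(),v))
P=np.array([atz(p,q,.012)[:2] for q in pts],np.float32)
vx,vy,x,y=cv2.fitLine(P,cv2.DIST_HUBER,0,.001,.001).ravel()
if vy<0: vx,vy=-vx,-vy
c=np.array([.5121,.2718]); n=np.array([vy,-vx])
print(len(pts),pts[0],pts[-1],"yaw",np.degrees(np.arctan2(-vx,vy)),"cell x off line mm",(c-[x,y])@n*1000)
s=sensors.state();print(s["clock"],R.from_rotvec(s["ee_rot"]).as_matrix().round(4))
```

```text
32 (np.float64(283.1645569620253), 164) (np.float64(282.84511784511784), 226) yaw 12.424651 cell x off line mm -0.3395785645496632
33.175 [[-0.2165  0.9763 -0.    ]
 [ 0.9763  0.2165 -0.    ]
 [-0.     -0.     -1.    ]]
```

```bash
python3 -c "
from h import *
print(robot.close_job())"
```

```text
the job is handed in; nothing more can be done
None
```

I pushed the shutter slide past its plunger and it stayed open. The blue cell is held still and upright by its frosted faces at the measuring place, about 0.3 mm off the light line and 0.1° from square. The job is handed in, but no verdict came back.

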